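Find the loose bolt on the cylinder head and hold its cap open

TASK

First lift the saddle-shaped heat shield off the cylinder head and hang it astride the bar of the parts rail, and let go of it. Then tap the three bolts from above until you find the loose one, which sinks, and raise the hinged cap right behind that bolt to more than 45 degrees; finish while still holding that cap open, because it falls shut by itself. Do not open the other two caps, and leave the other things on the bench where they are.

Things in the scene. Friction and masses are not known exactly. Their poses are not given: they have to be found in the camera images.
- head: Cast aluminium cylinder head, 180 x 270 mm, fixed in a white enamel tray (235 x 320 x 16 mm). Origin on the bench under its middle; flat deck 65 mm above the bench. z up, y along the row of three bolts and caps (to the left seen from the robot), x from the bolts (near the robot) to the cap hinges (far). Middle bolt at x -55, y 0; the others 85 mm to either side.
- shield_tab (a point): Centre of the upright tab on top of the loose steel heat shield: tab 10 mm thick (along its x), 36 mm long (its y), 28 mm high. Under it the shield's crown, a plate of 48 (x) x 50 (y) x 4 mm; the crown's underside is 18 mm below this point. z is up.
- shield: The heat shield, a stiff upside-down U of about 0.18 kg, at first standing on the head's deck astride the middle bolt. Origin between its feet, 78 mm below the tab's centre. Its two legs, 4 mm thick, 50 mm wide, 60 mm long, are at +x and -x with a 40 mm gap between them, open along y.
- rail_mid (a point): Middle of the axis of the parts rail's level round bar, 12 mm in diameter, 120 mm above the bench. The bar runs 200 mm along this point's y axis, with a post at each end; it is fixed to the bench.
- rail: The parts rail; origin on the bench under the middle of its bar.
- bolt_left (a joint): Sinking of the left bolt, m: 0 standing as found, 0.005 sunk. A sound bolt gives less than 1.5 mm when pushed; the loose one sinks 5 mm under a push of about 4 N and stays down. All three look alike, and any of them may be the loose one.
- bolt_left_top (a point): Centre of the top of the left bolt's hexagonal steel head (19 mm across, standing in a dark collar of 30 mm diameter); 22 mm above the deck until it sinks. Moves with the bolt.
- cap_left (a joint): Opening angle of the left cap, rad: 0 shut, 1.2 at its stop. A steel plate of 80 x 68 x 8 mm behind the left bolt, hinged on its far side about the head's y axis; it opens upward, its near edge rising. Weight and a light spring shut it again as soon as it is let go; holding it open takes about 2 N.
- cap_left_bar (a point): Centre of the left cap's grip: a round cross-bar, 24 mm long (along the head's y) and 12 mm in diameter, on a thin stem; with the cap shut it lies 65 mm in front of the hinge axis, 34 mm above it and 30 mm above the plate's top. Moves with the cap; its x, y, z axes turn with it.
- bolt_middle (a joint): Sinking of the middle bolt, m: 0 standing as found, 0.005 sunk. A sound bolt gives less than 1.5 mm when pushed; the loose one sinks 5 mm under a push of about 4 N and stays down. All three look alike, and any of them may be the loose one.
- bolt_middle_top (a point): Centre of the top of the middle bolt's hexagonal steel head (19 mm across, standing in a dark collar of 30 mm diameter); 22 mm above the deck until it sinks. Moves with the bolt.
- cap_middle (a joint): Opening angle of the middle cap, rad: 0 shut, 1.2 at its stop. A steel plate of 80 x 68 x 8 mm behind the middle bolt, hinged on its far side about the head's y axis; it opens upward, its near edge rising. Weight and a light spring shut it again as soon as it is let go; holding it open takes about 2 N.
- cap_middle_bar (a point): Centre of the middle cap's grip: a round cross-bar, 24 mm long (along the head's y) and 12 mm in diameter, on a thin stem; with the cap shut it lies 65 mm in front of the hinge axis, 34 mm above it and 30 mm above the plate's top. Moves with the cap; its x, y, z axes turn with it.
- bolt_right (a joint): Sinking of the right bolt, m: 0 standing as found, 0.005 sunk. A sound bolt gives less than 1.5 mm when pushed; the loose one sinks 5 mm under a push of about 4 N and stays down. All three look alike, and any of them may be the loose one.
- bolt_right_top (a point): Centre of the top of the right bolt's hexagonal steel head (19 mm across, standing in a dark collar of 30 mm diameter); 22 mm above the deck until it sinks. Moves with the bolt.
- cap_right (a joint): Opening angle of the right cap, rad: 0 shut, 1.2 at its stop. A steel plate of 80 x 68 x 8 mm behind the right bolt, hinged on its far side about the head's y axis; it opens upward, its near edge rising. Weight and a light spring shut it again as soon as it is let go; holding it open takes about 2 N.
- cap_right_bar (a point): Centre of the right cap's grip: a round cross-bar, 24 mm long (along the head's y) and 12 mm in diameter, on a thin stem; with the cap shut it lies 65 mm in front of the hinge axis, 34 mm above it and 30 mm above the plate's top. Moves with the cap; its x, y, z axes turn with it.
- bearing: Bystander: loose steel bearing ring, 30 mm diameter, 10 mm high, on the head's deck between the left and middle bolts; origin under its centre.
- piston: Bystander: aluminium piston, 48 mm diameter, 45 mm high, standing on the bench; origin under its centre.
- fan_wheel: Bystander: finned flywheel, 104 mm diameter, 36 mm high, behind the head; origin under its centre.
- clutch_drum: Bystander: dark steel ring-shaped clutch drum, 84 mm diameter, 30 mm high; origin under its centre.
- screwdriver: Bystander: screwdriver lying on the bench near the robot; origin under its middle.
- wrench: Bystander: open wrench lying on the bench; origin under its middle.
- can: Bystander: plain grey closed can, 66 mm diameter, 110 mm high; origin under its centre.
Things that resemble listed ones, but are neither listed nor needed, are in the scene too. Leave any purple look-alike of the shield alone.

How it is judged:
By the outcome, as a careful person would: the job done as asked, in the order asked, and still so for the second after the job is handed in, while the arm keeps its last pose, push and grip.
It also fails if it takes over 64 s, if anything falls off the work surface, if the arm or the gripper's body presses on something with over 40 N, if the wrist force passes 120 N, or if a joint passes its speed limit or range.

ROBOT

A 7-joint arm with a two-finger parallel gripper is mounted at the origin on the work surface. World frame = base frame: x ahead of the robot, y to its left, z up, the work surface at z = 0. Lengths are in m, angles in rad, forces in N, time in s.
With the tool pointing down it reaches from about 0.425 to 0.95 m from the base axis. Payload 4.7 kg.
Tool frame: the origin (TCP) lies on the centre line of the jaws, within the pads' length; the fingertips stand robot.nose_length ahead of it and the grasp point (between the pads) lies 8 mm behind it (robot.nose_length is the distance from the TCP to the fingertips, in m); z points along the fingers, x is the direction in which the jaws open and shut, and the axes are right-handed (so a half turn about z gives the same grasp; the last joint's range is limited). The gripper opens to 85 mm and grips with 20 to 120 N. Pads are 22 mm wide; open, the fingers measure 114 mm over their backs; the gripper's body (76 mm by 85 mm) begins 54 mm behind the grasp point. The pads swing forward as they close: fully open they stand 13 mm farther back than shut.
Start: joints at [1.307, 0.469, -0.049, 1.532, 0.024, 1.141, -0.082], TCP at [0.157, -0.656, 0.242] pointing down, gripper open.
Joint ranges: [-2.59, 2.59], [-0.33, 1.99], [-1.39, 1.29], [0.1, 2.45], [-1.04, 4.18], [0.21, 1.99], [-2.66, 2.66]. Speed limits (rad/s): [2.57, 2.57, 3.14, 3.14, 3.14, 3.14, 3.14].

INTERFACE

Orientations are given as [roll, pitch, yaw] about the fixed x, y, z axes, in that order (R = Rz(yaw) Ry(pitch) Rx(roll)).
In Python, from plant import robot gives the robot as it stands. Calls block until the motion is done:
- robot.goto(position, orientation): joint-space move of the TCP to a pose.
- robot.move_straight(position, vel=0.15, attitude=None, contact_N=None): straight line of the TCP; attitude=None keeps the orientation; vel is the mean speed in m/s. With contact_N (N) it stops when the force on the tool has changed by that much, and returns True; else False.
- robot.move_joints(angles): joint-space move.
- robot.grip(opening, strength=None): opening from 0.0 (shut) to 1.0 (fully open); strength is the grip in N (None keeps the last); returns when the fingers have stopped.
- robot.sleep(seconds).
- robot.inverse_kinematics(position, orientation): joint angles nearest the present ones, or None.
- robot.sense(): the state.
- robot.grab_frame(name): name is "side" or "top"; returns a dict with "image" (480x640x3 uint8, red, green, blue), "range_z" (480x640 float32, m along the optical axis (not along the pixel's ray), 0 where there is no reading), "fx", "fy", "cx", "cy" (pixels), "R" (3x3) and "t" (3): a world point X has camera coordinates R X + t. Camera axes: x right, y down, z forward; pixel columns grow to the right and rows downward; lengths in m; the calibration is good to about 2 mm. A picture is of the moment at which its call begins.
A pose or a line that the arm cannot do raises robot.IKError and nothing moves.
- robot.close_job(): hands the job in, once; it reports no verdict.
The state is a dict: "t": time; "joint_pos": joint angles; "joint_velocities": joint speeds; "effort": joint torques, N m; "tcp_pos": TCP position; "tcp_rot": TCP orientation; "wrist_force": force on the tool from outside, world axes, zero at the start; "torque": the same for the moment, N m; "opening": opening from 0.0 (shut) to 1.0 (fully open).
Only numpy, scipy, OpenCV 4.12 (cv2) and the standard library are available. Lean on these libraries where they do the work, as an engineer would, in place of code of your own. Each camera call takes 0.05 s, during which the arm holds its last target.

## Working session

There is one attempt and no reset: what is moved stays moved. The work goes in short steps, each a Python script; the robot and the scene stay as the last script left them, time stands still between calls to the robot, and variables do not carry over. Pictures are saved under pics/ and viewed, and the job is handed in when it is done.

```bash
ls; mkdir -p pics; python3 - <<'E'
from plant import robot
import cv2,numpy as np,pickle
s=robot.sense();print(s['t'],s['tcp_pos'],s['tcp_rot'],robot.nose_length)
for n in("side","top"):
    f=robot.grab_frame(n);pickle.dump(f,open(f'{n}0.pkl','wb'))
    cv2.imwrite(f'pics/{n}0.png',f['image'][:,:,::-1]);print(n,f['fx'],f['cx'],f['cy'],f['R'].round(3).tolist(),f['t'],(-f['R'].T@f['t']).round(3),(f['range_z']>0).mean())
E
```

```text
pics
0.0 [ 0.15693705 -0.65592797  0.24124617] [ 3.14153659e+00  1.97979038e-03 -1.33593334e+00] 0.011
side 494.48756048241864 316.8963264407779 235.2152315011776 [[-0.992, -0.124, -0.021], [-0.062, 0.631, -0.773], [0.109, -0.766, -0.634]] [0.54390437 0.0963184  1.19433023] [0.415 0.921 0.843] 0.995966796875
top 501.9132664590508 321.75053459504267 242.31950935251896 [[-0.004, -1.0, -0.019], [-0.994, 0.006, -0.111], [0.111, 0.018, -0.994]] [0.04027766 0.56471367 1.43509673] [0.402 0.011 1.49 ] 0.996005859375
```

View pics/side0.png

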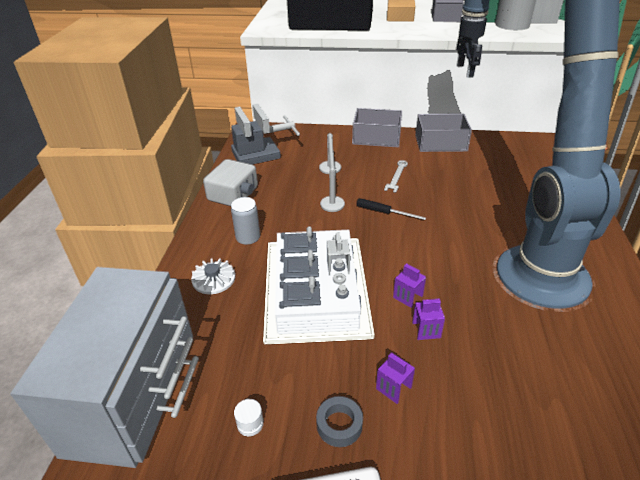

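View pics/top0.png

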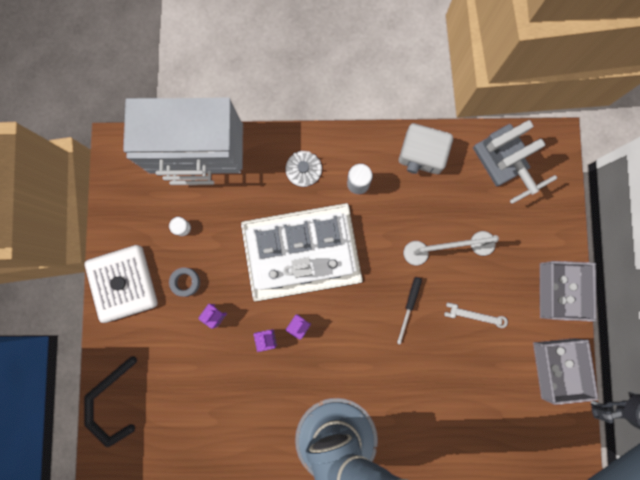

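```bash
python3 - <<'E'
import cv2,pickle,numpy as np
a=pickle.load(open('side0.pkl','rb'))['image'][225:345,255:385,::-1];b=pickle.load(open('top0.pkl','rb'))['image'][200:305,235:370,::-1]
c=np.hstack([cv2.resize(x,(400,370),interpolation=cv2.INTER_CUBIC) for x in(a,b)])
cv2.imwrite('pics/crop0.png',c)
E
```

```text
(no output)
```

View pics/crop0.png

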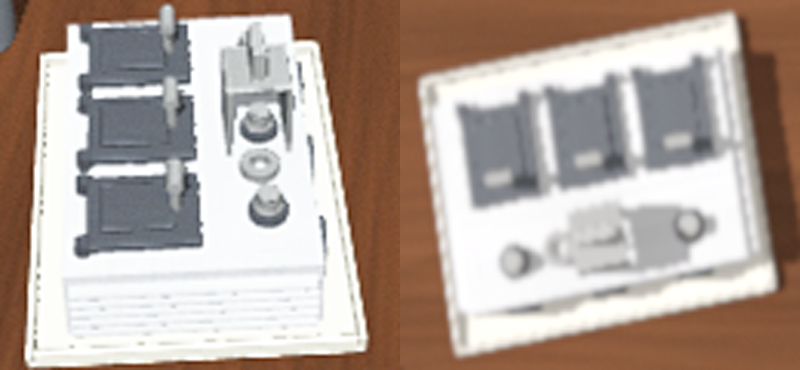

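```bash
cat > h.py <<'E'
import numpy as np,cv2,pickle
def cloud(f):
    v,u=np.mgrid[0:480,0:640];z=f['range_z'].astype(float)
    P=np.stack([(u-f['cx'])/f['fx']*z,(v-f['cy'])/f['fy']*z,z],-1)
    W=(P-f['t'])@f['R'];W[z==0]=np.nan;return W
def ray(f,u,v):
    d=f['R'].T@np.array([(u-f['cx'])/f['fx'],(v-f['cy'])/f['fy'],1]);return -f['R'].T@f['t'],d
def onplane(f,u,v,z):
    o,d=ray(f,u,v);return o+d*(z-o[2])/d[2]
def tri(fa,pa,fb,pb):
    o1,d1=ray(fa,*pa);o2,d2=ray(fb,*pb);d1/=np.linalg.norm(d1);d2/=np.linalg.norm(d2)
    s,t=np.linalg.lstsq(np.stack([d1,-d2],1),o2-o1,rcond=None)[0]
    a,b=o1+s*d1,o2+t*d2;return (a+b)/2,np.linalg.norm(a-b)
def pix(f,X):
    c=f['R']@np.asarray(X)+f['t'];return np.array([c[0]/c[2]*f['fx']+f['cx'],c[1]/c[2]*f['fy']+f['cy']])
E
python3 - <<'E'
from h import *
for n in('side','top'):
    f=pickle.load(open(n+'0.pkl','rb'));W=cloud(f)
    x,y,z=W[...,0],W[...,1],W[...,2]
    b=(abs(z)<.008)&(x>.3)&(x<.9)&(abs(y)<.5);print(n,'bench z',np.median(z[b]),z[b].std())
    img=f['image'].astype(int)
    # deck
    reg=(x>.42)&(x<.75)&(y>-.2)&(y<.3)
    h=np.histogram(z[reg&(z>.01)],bins=np.arange(.01,.2,.004));print([(round(e,3),c) for c,e in zip(*h) if c>8])
    m=(reg&(abs(z-.066)<.005)).astype(np.uint8)
    k=(abs(z-.065)<.005)&reg
    P=W[k][:,:2].astype(np.float32);r=cv2.minAreaRect(P);print('deck',np.median(W[k],0),r)
    k=reg&(z>.010)&(z<.022);r=cv2.minAreaRect(W[k][:,:2].astype(np.float32));print('tray',r)
    k=reg&(z>.148)&(z<.2);print('tab',k.sum(),np.median(W[k],0),W[k].min(0),W[k].max(0))
    r=cv2.minAreaRect(W[k][:,:2].astype(np.float32));print(r)
    k=reg&(z>.123)&(z<.14);print('crown',k.sum(),np.median(W[k],0),cv2.minAreaRect(W[k][:,:2].astype(np.float32)))
    k=(x>.4)&(x<.75)&(y<-.15)&(y>-.5)&(z>.09)&(z<.2);print('rail',k.sum(),W[k].min(0),W[k].max(0),np.median(W[k],0))
    r=cv2.minAreaRect(W[k][:,:2].astype(np.float32));print(r)
E
```

```text
side bench z -0.0007247699611995324 0.0020828487153311368
[(np.float64(0.01), np.int64(376)), (np.float64(0.014), np.int64(565)), (np.float64(0.018), np.int64(75)), (np.float64(0.022), np.int64(153)), (np.float64(0.026), np.int64(135)), (np.float64(0.03), np.int64(92)), (np.float64(0.034), np.int64(195)), (np.float64(0.038), np.int64(52)), (np.float64(0.042), np.int64(221)), (np.float64(0.046), np.int64(82)), (np.float64(0.05), np.int64(198)), (np.float64(0.054), np.int64(364)), (np.float64(0.058), np.int64(298)), (np.float64(0.062), np.int64(2552)), (np.float64(0.066), np.int64(487)), (np.float64(0.07), np.int64(559)), (np.float64(0.074), np.int64(1269)), (np.float64(0.078), np.int64(767)), (np.float64(0.082), np.int64(123)), (np.float64(0.086), np.int64(85)), (np.float64(0.09), np.int64(40)), (np.float64(0.094), np.int64(39)), (np.float64(0.098), np.int64(53)), (np.float64(0.102), np.int64(55)), (np.float64(0.106), np.int64(195)), (np.float64(0.11), np.int64(111)), (np.float64(0.122), np.int64(38)), (np.float64(0.126), np.int64(227)), (np.float64(0.13), np.int64(29)), (np.float64(0
[... 2371 characters left out ...]
4346, 0.042986541986465454), (0.32972949743270874, 0.46204063296318054), 2.1525745391845703)
tab 54 [0.48766602 0.09094353 0.15737809] [0.48005917 0.07468278 0.14810612] [0.4957295  0.10926306 0.1632324 ]
((0.48742130398750305, 0.09222514182329178), (0.010377018712460995, 0.035340964794158936), 11.47690486907959)
crown 267 [0.48442208 0.09234418 0.12936072] ((0.48753589391708374, 0.09223650395870209), (0.048354651778936386, 0.049764178693294525), 11.171792984008789)
rail 367 [ 0.52720097 -0.49548143  0.09179836] [ 0.67455866 -0.23056444  0.13469615] [ 0.54794664 -0.33479332  0.12489271]
((0.5705322027206421, -0.3799288272857666), (0.08049735426902771, 0.3003593385219574), 26.992286682128906)
```

```bash
python3 - <<'E'
from h import *
F={n:pickle.load(open(n+'0.pkl','rb')) for n in('side','top')}
for n,f in F.items():
    W=cloud(f);x,y,z=W[...,0],W[...,1],W[...,2]
    k=(x>.5)&(x<.6)&(y<-.2)&(y>-.46)&(z>.105)&(z<.14)
    P=W[k];c=P.mean(0);l=cv2.fitLine(P[:,:2].astype(np.float32),cv2.DIST_HUBER,0,.01,.01).ravel()
    print(n,'rail',k.sum(),'line',l,'yaw',np.degrees(np.arctan2(-l[0],l[1])) ,'y ext',P[:,1].min(),P[:,1].max(),'ztop',np.percentile(P[:,2],[50,90]))
    for nm,lo,hi,xr in(('bars',.1,.122,(.5,.65)),('bolts',.08,.094,(.42,.52))):
        m=((x>xr[0])&(x<xr[1])&(y>-.05)&(y<.25)&(z>lo)&(z<hi)).astype(np.uint8)
        N,L,S,C=cv2.connectedComponentsWithStats(m)
        for i in range(1,N):
            if S[i,4]>=12:
                Q=W[L==i];print(nm,S[i,4],C[i].round(1),Q.mean(0).round(4),Q.min(0).round(3),Q.max(0).round(3))
E
```

```text
side rail 192 line [ 0.14087257 -0.9900277   0.54570067 -0.31362104] yaw -171.90166 y ext -0.43832900677786246 -0.22864840190836547 ztop [0.12354932 0.12630891]
bars 44 [308.1 231.3] [0.5643 0.0208 0.1084] [0.557 0.006 0.1  ] [0.571 0.032 0.114]
bars 29 [327.2 254.8] [0.5099 0.1022 0.1108] [0.504 0.075 0.101] [0.516 0.122 0.122]
bars 56 [309.5 255.2] [0.5495 0.1047 0.1084] [0.543 0.09  0.101] [0.557 0.115 0.114]
bars 60 [310.8 281.8] [0.5355 0.1882 0.1085] [0.53  0.171 0.1  ] [0.543 0.2   0.114]
bolts 12 [333.2 237.4] [0.5058 0.0097 0.0851] [0.503 0.002 0.082] [0.509 0.016 0.089]
bolts 46 [338.5 261.1] [0.4855 0.0926 0.0852] [0.477 0.081 0.08 ] [0.494 0.102 0.089]
bolts 15 [348.1 265.7] [0.4626 0.1076 0.0871] [0.46  0.101 0.081] [0.466 0.112 0.094]
bolts 50 [341.4 287.8] [0.4716 0.1765 0.0855] [0.464 0.168 0.081] [0.481 0.185 0.089]
top rail 358 line [ 0.13967514 -0.99019736  0.54831594 -0.3356554 ] yaw -171.97095 y ext -0.44413296724895485 -0.2305644371359886 ztop [0.1249812 0.1288685]
bars 38 [328.1 239.6] [0.5635 0.0186 0.1106] [0.557 0.008 0.104] [0.571 0.03  0.117]
bars 37 [297.9 245. ] [0.549  0.1022 0.1108] [0.543 0.091 0.104] [0.555 0.113 0.118]
bars 37 [267.8 250.3] [0.5347 0.1855 0.1107] [0.528 0.175 0.104] [0.542 0.196 0.118]
bolts 33 [332.  263.2] [0.4998 0.0081 0.0864] [ 0.492 -0.     0.08 ] [0.509 0.017 0.092]
bolts 33 [272.7 273.7] [0.4711 0.1741 0.0872] [0.462 0.166 0.08 ] [0.479 0.182 0.093]
```

```bash
python3 - <<'E'
from h import *
from plant import robot
P=np.pi
def R(y):return [P,0,np.radians(y)]
robot.grip(0.5,40)
robot.goto([.25,-.55,.36],[P,0,-1.336])
s=robot.sense();print(s['t'],s['tcp_pos'])
robot.goto([.4877,.0923,.30],R(11))
s=robot.sense();print(s['t'],s['tcp_pos'],s['tcp_rot'],s['joint_pos'],s['opening'])
robot.move_straight([.4877,.0923,.19],vel=.12)
for n in('side','top'):
    f=robot.grab_frame(n);pickle.dump(f,open(n+'1.pkl','wb'))
print(robot.sense()['t'])
f=pickle.load(open('side1.pkl','rb'))['image'][150:330,240:440,::-1];g=pickle.load(open('top1.pkl','rb'))['image'][180:320,235:390,::-1]
cv2.imwrite('pics/pre.png',np.hstack([cv2.resize(f,(400,360)),cv2.resize(g,(400,360))]))
E
```

```text
1.3583 [ 0.24828854 -0.55058074  0.35887308]
3.8 [0.48811398 0.09111135 0.29989932] [3.14136161e+00 1.89648909e-04 1.89624440e-01] [ 0.56875907  0.2462421  -0.98061631  1.82977792  0.22086955  1.18178568
 -0.29299235] 0.501361310136768
4.9667
```

View pics/pre.png

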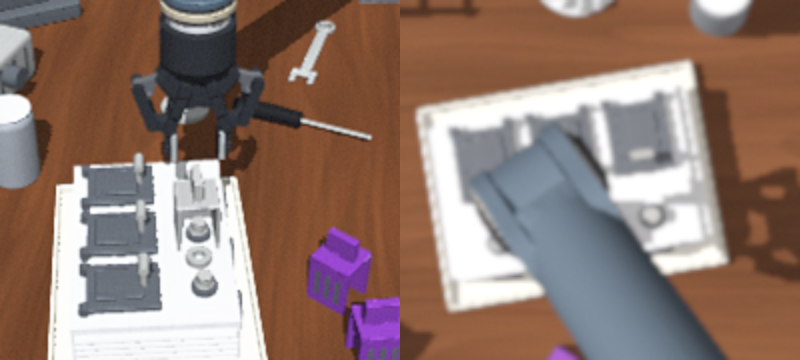

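The open fingers (crop px 172 and 222, row 145) straddle the grey tab (196,180). The purple look-alikes stand clear on the bench, so I'm grasping the grey one.

```bash
python3 - <<'E'
from h import *
from plant import robot
P=np.pi
w0=robot.sense()['wrist_force']
c=robot.move_straight([.4877,.0923,.145],vel=.08,contact_N=8);s=robot.sense();print(c,s['tcp_pos'],s['wrist_force']-w0)
robot.grip(0,60);s=robot.sense();print('op',s['opening'],s['t'],s['tcp_pos'])
robot.move_straight([.4877,.0923,.26],vel=.1);s=robot.sense();print(s['opening'],s['t'],s['tcp_pos'],s['wrist_force']-w0)
for n in('side',):
    f=robot.grab_frame(n);pickle.dump(f,open(n+'2.pkl','wb'))
cv2.imwrite('pics/lift.png',cv2.resize(f['image'][130:330,230:440,::-1],(600,570)))
E
```

```text
False [0.48783452 0.09255782 0.14496501] [ 0.80707133 -0.25102459 -0.23757619]
op 0.1044397438157489 6.075 [0.48827741 0.0924873  0.1456055 ]
0.10524768591746048 7.375 [0.48726436 0.09209716 0.25930849] [ 0.49453964  0.37887208 -2.43402984]
```

View pics/lift.png

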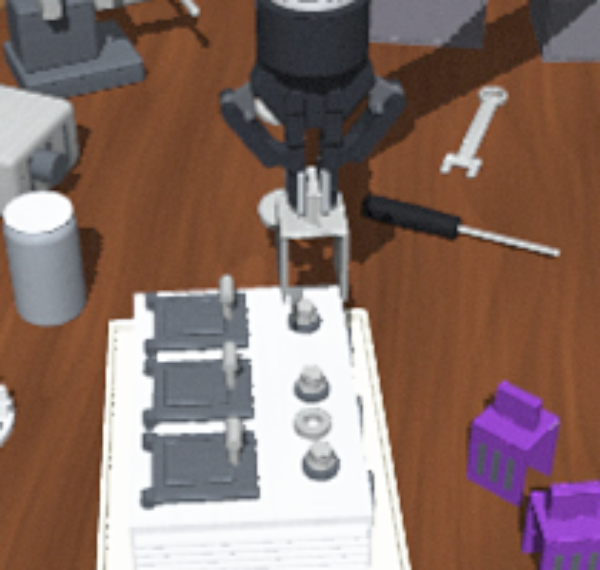

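The shield is held upright (crop px 313,200) and the bearing and bolts are undisturbed. Next is the rail.

```bash
python3 - <<'E'
from h import *
from plant import robot
P=np.pi
robot.move_straight([.5485,-.335,.27],vel=.25,attitude=[P,0,np.radians(8)])
s=robot.sense();print(s['t'],s['tcp_pos'],s['tcp_rot'],s['joint_pos'].round(2),s['opening'])
robot.move_straight([.5485,-.335,.215],vel=.12)
for n in('side','top'):
    f=robot.grab_frame(n);pickle.dump(f,open(n+'3.pkl','wb'))
f=pickle.load(open('side3.pkl','rb'))['image'][90:240,260:430,::-1];g=pickle.load(open('top3.pkl','rb'))['image'][180:320,380:530,::-1]
cv2.imwrite('pics/rail.png',np.hstack([cv2.resize(f,(400,360)),cv2.resize(g,(400,360))]))
W=cloud(pickle.load(open('side3.pkl','rb')));x,y,z=W[...,0],W[...,1],W[...,2]
k=(x>.5)&(x<.6)&(y>-.33)&(y<-.28)&(z>.14)&(z<.2)
print(W[k].min(0),W[k].max(0),k.sum())
k=(x>.5)&(x<.6)&(y>-.36)&(y<-.26)&(z>.192)&(z<.205);print('crown',cv2.minAreaRect(W[k][:,:2].astype(np.float32)),np.median(W[k],0),k.sum())
k=(x>.5)&(x<.6)&(y>-.29)&(y<-.25)&(z>.112)&(z<.13);print('bar',np.median(W[k],0),W[k][:,0].min(),W[k][:,0].max())
E
```

```text
9.3 [ 0.54877739 -0.33333166  0.27027037] [-3.14125851e+00 -1.35380449e-04  1.41994008e-01] [ 1.01  0.5  -0.77  1.55  0.36  1.24  0.32] 0.10222514538989863
[ 0.52390271 -0.32993437  0.14147333] [ 0.56970571 -0.30138962  0.19999849] 123
crown ((0.5480301976203918, -0.3309797942638397), (0.04533284530043602, 0.052741751074790955), 6.592203140258789) [ 0.54698457 -0.32436454  0.19818443] 123
bar [ 0.53906    -0.27107348  0.12392064] 0.5323196763497245 0.5472039428038634
```

View pics/rail.png

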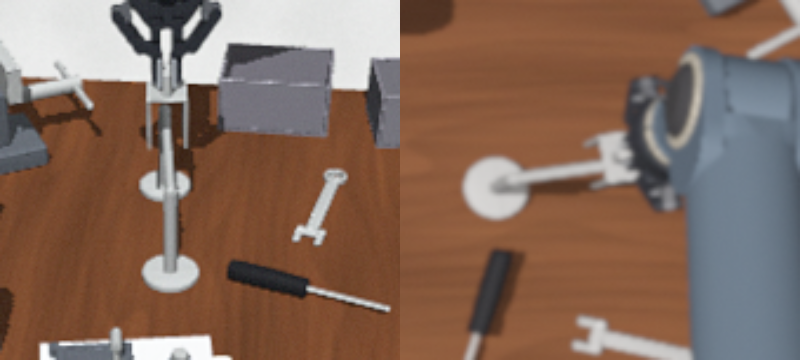

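The shield is centred astride the bar line (crown centre 0.548, −0.331; legs at crop px 150 and 187, bar at 168). Lowering it now.

```bash
python3 - <<'E'
from h import *
from plant import robot
P=np.pi
robot.move_straight([.5485,-.334,.165],vel=.08)
c=robot.move_straight([.5485,-.334,.141],vel=.03,contact_N=4);s=robot.sense();print(c,s['t'],s['tcp_pos'],s['wrist_force'])
f=robot.grab_frame('side');a=f['image'][90:240,260:430,::-1]
robot.grip(0.45,40);robot.sleep(.2)
robot.move_straight([.5485,-.334,.25],vel=.12)
robot.sleep(.2)
f=robot.grab_frame('side');pickle.dump(f,open('side4.pkl','wb'));b=f['image'][90:240,260:430,::-1]
print(robot.sense()['t'])
cv2.imwrite('pics/hang.png',np.hstack([cv2.resize(x,(400,360)) for x in(a,b)]))
W=cloud(f);x,y,z=W[...,0],W[...,1],W[...,2]
k=(x>.5)&(x<.6)&(y>-.36)&(y<-.26)&(z>.15)&(z<.17);print('tab',np.median(W[k],0),k.sum())
E
```

```text
True 11.4 [ 0.54833236 -0.33403408  0.14656696] [-1.19530561  0.22515378  3.90052587]
13.3083
tab [ 0.54770544 -0.32624736  0.15621147] 30
```

View pics/hang.png

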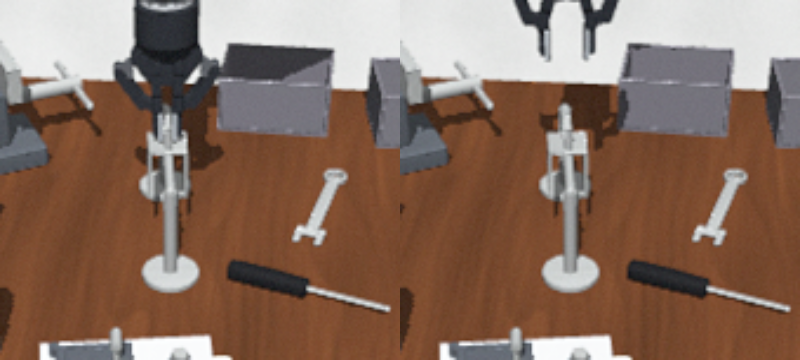

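The shield hangs freely astride the bar (right panel: crown at 567,143, legs either side of the bar, fingers clear). Next I'll tap the bolts.

```bash
cat > tap.py <<'E'
from h import *
from plant import robot
P=np.pi
def tap(n,x,y):
    att=[P,0,np.radians(9.75)]
    robot.move_straight([x,y,.115],vel=.15,attitude=att)
    w0=robot.sense()['wrist_force']
    c=robot.move_straight([x,y,.088],vel=.03,contact_N=9);s=robot.sense()
    print(n,c,s['tcp_pos'].round(4),(s['wrist_force']-w0).round(1),round(s['t'],2))
    z=s['tcp_pos'][2]
    robot.move_straight([x,y,.125],vel=.15)
    return z
E
python3 - <<'E'
from tap import *
robot.grip(0,40)
robot.move_straight([.4998,.008,.25],vel=.3,attitude=[P,0,np.radians(9.75)])
print(robot.sense()['t'])
tap('right',.4998,.008)
tap('middle',.4854,.0914)
robot.move_straight([.4854,.0914,.22],vel=.2)
f=robot.grab_frame('side');pickle.dump(f,open('side5.pkl','wb'))
print(robot.sense()['t'])
cv2.imwrite('pics/tap.png',cv2.resize(f['image'][200:340,250:400,::-1],(600,560)))
E
```

```text
15.0583
right True [0.4998 0.0079 0.0976] [-1.6 -1.7  9.6] 16.73
middle True [0.4854 0.0911 0.093 ] [-1.7 -0.5  7.7] 18.5
19.5417
```

View pics/tap.png

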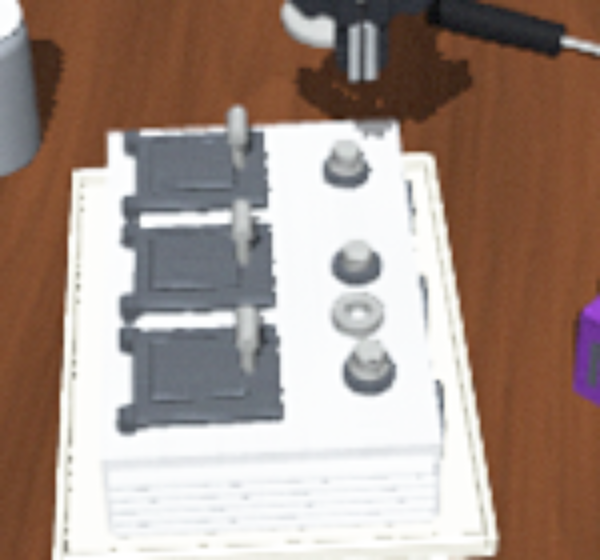

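```bash
python3 - <<'E'
from h import *
from plant import robot
f=pickle.load(open('side5.pkl','rb'));W=cloud(f);W2=cloud(pickle.load(open('side2.pkl','rb')))
for n,p in dict(right=(.4998,.008),middle=(.4854,.0914),left=(.4711,.1745)).items():
    print(n,[np.percentile(w[(np.hypot(w[...,0]-p[0],w[...,1]-p[1])<.007)&(w[...,2]<.1)][:,2],[50,80]).round(4) for w in(W2,W)])
t=pickle.load(open('top0.pkl','rb'));s=pickle.load(open('side0.pkl','rb'))
print(tri(t,(297.9,245.0),s,(309.5,255.2)))
for w in (W,):
    x,y,z=w[...,0],w[...,1],w[...,2];k=(x>.53)&(x<.57)&(y>.08)&(y<.13)&(z>.098);print(w[k].mean(0),w[k].min(0),w[k].max(0))
P=np.pi
for yaw in(-80.25,99.75):
    for p in([.5492,.1027,.2],[.5492,.1027,.101],[.605,.113,.14]):
        q=robot.inverse_kinematics(p,[P,0,np.radians(yaw)]);print(yaw,p,None if q is None else np.round(q,2))
print(np.round(robot.sense()['joint_pos'],2))
E
```

```text
right [array([0.0848, 0.0873]), array([0.0851, 0.0868])]
middle [array([0.0853, 0.0874]), array([0.0808, 0.0832])]
left [array([0.086 , 0.0879]), array([0.0859, 0.0872])]
(array([0.54969448, 0.10242703, 0.10613531]), np.float64(0.00041784881973324397))
[0.53826296 0.09776061 0.3587697 ] [0.53008549 0.08019835 0.10092489] [0.55649211 0.11642788 0.53888997]
-80.25 [0.5492, 0.1027, 0.2] [ 0.16  0.37 -0.54  1.84  0.22  0.99 -1.87]
-80.25 [0.5492, 0.1027, 0.101] [ 0.1   0.49 -0.47  1.92  0.3   0.79 -1.93]
-80.25 [0.605, 0.113, 0.14] [ 0.09  0.52 -0.47  1.76  0.28  0.93 -1.9 ]
99.75 [0.5492, 0.1027, 0.2] [ 0.59  0.62 -1.21  1.82  0.63  1.16  0.92]
99.75 [0.5492, 0.1027, 0.101] [ 0.52  0.73 -1.1   1.9   0.77  1.01  0.81]
99.75 [0.605, 0.113, 0.14] [ 0.48  0.76 -1.12  1.74  0.75  1.14  0.87]
[ 0.5   0.33 -0.92  1.94  0.31  1.02 -0.4 ]
```

The middle bolt's top dropped about 4.5 mm (0.0853 to 0.0808), while the right and left did not change. The middle one is therefore loose, so I open the middle cap (bar at crop px 242,215). I'll grip the bar by its end faces so that it can pivot between the pads.

```bash
python3 - <<'E'
from h import *
from plant import robot
P=np.pi;A=[P,0,np.radians(-80.25)]
robot.goto([.5492,.1027,.2],A)
robot.grip(0.55,60)
robot.move_straight([.5492,.1027,.135],vel=.12)
s=robot.sense();print(s['t'],s['tcp_pos'],s['joint_pos'].round(2))
f=robot.grab_frame('side');pickle.dump(f,open('side6.pkl','wb'))
a=f['image'][170:340,240:400,::-1]
w0=s['wrist_force']
c=robot.move_straight([.5492,.1027,.101],vel=.06,contact_N=6);s=robot.sense();print(c,s['t'],s['tcp_pos'],s['wrist_force']-w0)
f=robot.grab_frame('side');b=f['image'][170:340,240:400,::-1]
cv2.imwrite('pics/bar.png',np.hstack([cv2.resize(x,(400,425)) for x in(a,b)]))
E
```

```text
22.0667 [0.5496477  0.10296851 0.1354067 ] [ 0.13  0.45 -0.51  1.9   0.28  0.86 -1.92]
False 22.8333 [0.54930434 0.10284219 0.10094412] [-0.57630849  0.60254415  0.30623108]
```

View pics/bar.png

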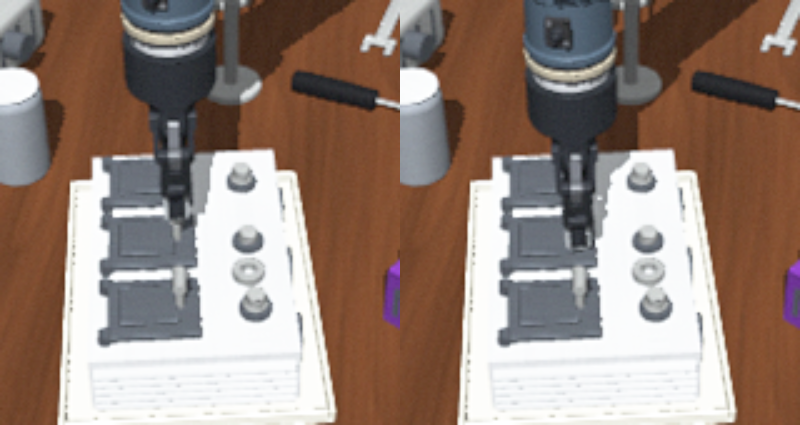

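The fingers straddle the middle bar (right panel 580,235), and the left bar (580,290) is clear. Closing and swinging.

```bash
cat > arc.py <<'E'
from h import *
from plant import robot
B=np.array([.5493,.1028]);u=np.array([np.cos(np.radians(9.75)),np.sin(np.radians(9.75))]);H=B+.065*u
def tcp(th,dz):
    a=np.arctan2(34,65)+np.radians(th);r=.07336
    p=H-u*r*np.cos(a);return [p[0],p[1],.075+r*np.sin(a)+dz]
E
python3 - <<'E'
from arc import *
robot.grip(0,60);s=robot.sense();print('op',s['opening'],s['tcp_pos'],s['t'])
w0=s['wrist_force'];dz=s['tcp_pos'][2]-.109
for th in(7,14,21):
    robot.move_straight(tcp(th,dz),vel=.05);s=robot.sense();print(th,round(s['opening'],3),s['tcp_pos'].round(4),(s['wrist_force']-w0).round(1),round(s['t'],2))
f=robot.grab_frame('side');b=f['image'][170:340,240:400,::-1]
cv2.imwrite('pics/arc.png',cv2.resize(b,(560,595)))
E
```

```text
op 0.26160814455180575 [0.54976139 0.10110797 0.10172826] 23.225
7 0.259 [0.5536 0.1018 0.1085] [  3.   -0.2 -12.6] 23.57
14 0.258 [0.559  0.1027 0.1156] [  1.8  -1.7 -13.2] 23.89
21 0.264 [0.5648 0.1037 0.1218] [  1.9  -1.3 -12.8] 24.22
```

View pics/arc.png

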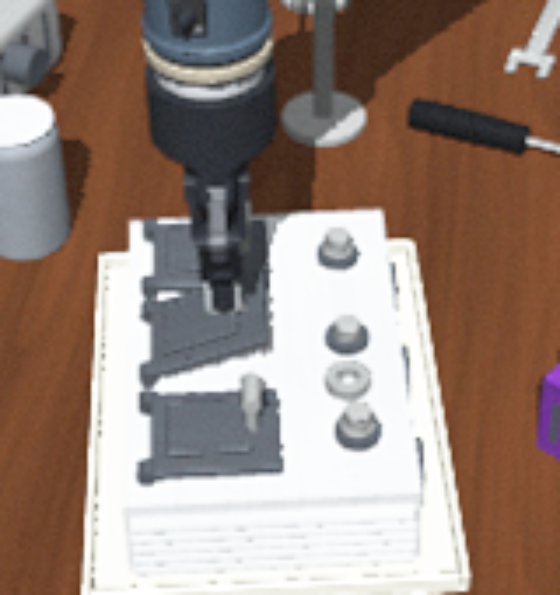

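The middle cap is rising with the grip, its plate edge tilted at (205,370). Continuing.

```bash
python3 - <<'E'
from arc import *
dz=.1017-.109
for th in(28,35,42,49,55,60):
    robot.move_straight(tcp(th,dz),vel=.05);s=robot.sense();print(th,round(s['opening'],3),s['tcp_pos'].round(4),s['wrist_force'].round(1),round(s['t'],2))
robot.sleep(.3)
for n in('side','top'):
    f=robot.grab_frame(n);pickle.dump(f,open(n+'7.pkl','wb'));cv2.imwrite(f'pics/{n}7.png',f['image'][:,:,::-1])
f=pickle.load(open('side7.pkl','rb'));b=f['image'][170:340,240:400,::-1]
cv2.imwrite('pics/arc2.png',cv2.resize(b,(560,595)))
W=cloud(f);d=W[...,:2]-H;xh=d@u;yh=d@np.array([-u[1],u[0]]);z=W[...,2]
# middle plate points: left half of plate
k=(yh>.014)&(yh<.032)&(xh>-.07)&(xh<.0)&(z>.08)&(z<.16)&(f['image'].max(-1)<130)
print(k.sum());l=cv2.fitLine(np.stack([xh[k],z[k]],1).astype(np.float32),cv2.DIST_HUBER,0,.01,.01).ravel();print('plate angle',np.degrees(np.arctan2(-l[1],l[0]))%180,l)
E
```

```text
28 0.262 [0.5715 0.1049 0.1273] [ 0.4 -6.4 -8.2] 24.59
35 0.259 [0.5782 0.106  0.1316] [-2.7 -5.7 -5.8] 24.92
42 0.26 [0.586  0.1073 0.1352] [-2.2 -6.8 -5. ] 25.24
49 0.26 [0.5941 0.1087 0.138 ] [-3.4 -6.9 -2.6] 25.57
55 0.259 [0.6021 0.11   0.1397] [-3.7 -6.5 -2.4] 25.87
60 0.26 [0.6085 0.1111 0.1405] [-3.9 -6.5 -1.5] 26.14
234
plate angle 57.651276 [ 0.53507096 -0.84480715 -0.02351306  0.11186353]
```

View pics/arc2.png

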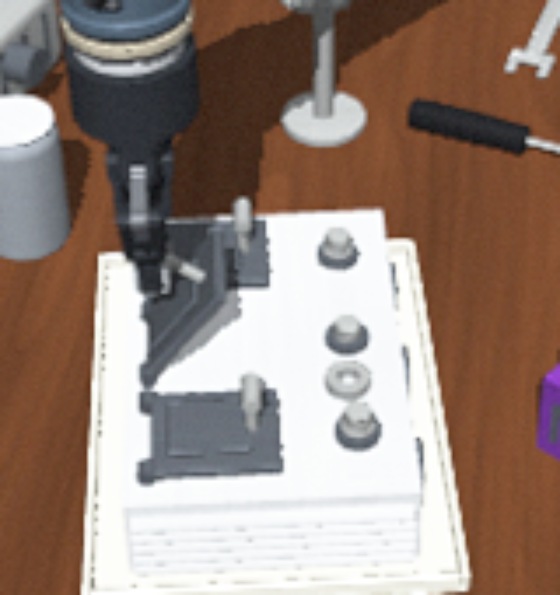

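View pics/side7.png

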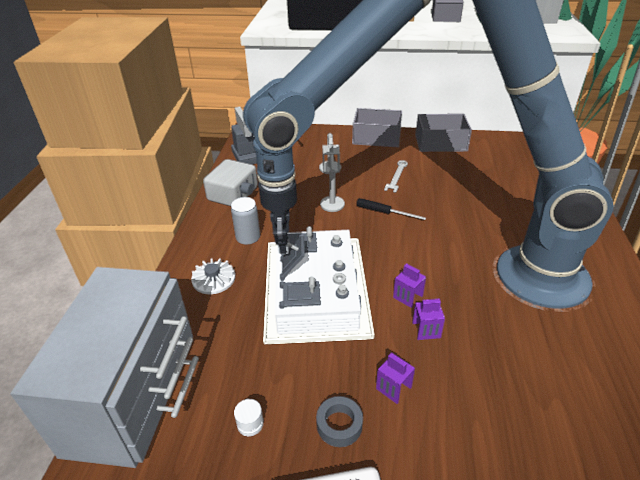

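The middle cap stands at about 58° in the grip. The side caps are shut, the shield is still on the rail (332,145), and the bystanders are in place. I'll do a one-second hold check and then hand in.

```bash
python3 - <<'E'
from arc import *
robot.sleep(1.0)
f=robot.grab_frame('side');W=cloud(f);d=W[...,:2]-H;xh=d@u;yh=d@np.array([-u[1],u[0]]);z=W[...,2]
k=(yh>.014)&(yh<.032)&(xh>-.07)&(xh<.0)&(z>.08)&(z<.16)&(f['image'].max(-1)<130)
l=cv2.fitLine(np.stack([xh[k],z[k]],1).astype(np.float32),cv2.DIST_HUBER,0,.01,.01).ravel();ang=np.degrees(np.arctan2(-l[1],l[0]))%180;print('plate',ang)
x,y=W[...,0],W[...,1];k=(x>.5)&(x<.6)&(y>-.36)&(y<-.26)&(z>.15)&(z<.17);print('tab',np.median(W[k],0),k.sum())
s=robot.sense();print(s['opening'],s['t'])
if ang>52: print(robot.close_job())
E
```

```text
plate 59.086346
tab [ 0.54746908 -0.32247215  0.15691246] 29
0.2578773489873253 27.5917
the job is handed in; nothing more can be done
None
```

The job is done and handed in at 27.6 s, with the gripper still holding the middle cap open.

- **Shield:** I lifted the grey shield off the head and hung it astride the rail bar, then let go. In the last check its tab was still at the height it should have when hanging, about 0.157 m.
- **Bolts:** I tapped the right bolt, which held firm, and then the middle one, which sank. The depth image showed its top had dropped about 4.5 mm. I did not tap the left bolt, because the loose one was already found.
- **Cap:** I gripped the middle cap's bar by its ends and raised the cap to about 58–59°. It stayed there through a 1 s hold before I handed in.
- **Other things:** In the last pictures the other two caps were shut and the bystanders and purple look-alikes looked undisturbed.

The wrist felt about 13 N early in the cap swing, more than the 2 N expected but far below the limits. It fell to a few newtons as the cap opened. No check failed.

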